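Pop the sample port open at its push-push latch

TASK

Open the wide sample-port unit for loading: with a fingertip press the ridged front edge of its grey lid all the way down once, then let go and draw back so that the lid springs up by itself. Watch that it stays standing open, and finish clear of it without pressing it shut again. Only touch the lid: the wide unit must not be lifted or shifted, the narrow unit's lid stays shut and all other things stay where they are.

Things in the scene. Friction and masses are not known exactly. Their poses are not given: they have to be found in the camera images.
- wide_port: wide sample-port unit, the one to open: white plastic unit, grey lid over its whole top, 90 mm wide (y), 110 mm deep (x), 68 mm high, about 0.9 kg, loose on rubber feet; origin at the centre of its underside, x from its front (the lid's free, ridged edge) to its back (hinge), z up; front faces the robot within 16 degrees. One unit stands before the other, either way round
- wide_port_lid (a joint): the wide unit's lid, 8 mm thick, back-hinged 64 mm above the table (rad): 0 = latched shut, 1.15 = open at its stop (front edge 92 mm higher), -0.085 = pressed in to its stop. About 3 N on the ridges moves it; press at least 6 mm there (stop at 7.5 mm). When let go it swings up in about a second and a spring holds it open. Pressed shut again it would latch again.
- wide_port_press (a point): point on the top face of the wide unit's lid, in the middle of three low ridges, 13 mm in from the lid's free front edge and 88 mm from its hinge axis; it moves with the lid (68 mm above the table while latched)
- wide_port_follower (a joint): sliding pin of the wide unit's latch, inside the case (m): 0 while latched, about +0.004 to +0.008 once the lid is pressed in fully, about -0.010 after the lid has opened; not to be touched
- narrow_port: narrow sample-port unit, to be left shut: white plastic unit, grey lid over its whole top, 50 mm wide (y), 110 mm deep (x), 68 mm high, about 0.9 kg, loose on rubber feet; origin at the centre of its underside, x from its front (the lid's free, ridged edge) to its back (hinge), z up; front faces the robot within 16 degrees. One unit stands before the other, either way round
- narrow_port_lid (a joint): the narrow unit's lid, same latch and values as the wide one; stays latched near 0
- bottle_buffer: white bottle with a green cap, 51 mm across, 98 mm high, stands to the right of the units; origin at its underside
- bottle_control: brown bottle with a red cap, 34 mm across, 62 mm high, stands to the right of the units; origin at its underside
- bottle_control2: brown bottle with a blue cap, 34 mm across, 62 mm high, stands at the left; origin at its underside
- tip_box: blue pipette tip box, 71 x 122 mm, about 53 mm high, at the back on the left; origin at its underside
- stapler: red stapler, 138 x 34 x 47 mm, lies at the back on the right; origin at its underside
- tube_8: capped blood tube lying on the table, nearer the robot than the units, 107 mm long, 18 mm thick; origin at its underside
- marker_orange: orange and white marker lying on the table, nearer the robot than the units, 138 mm long, 12 mm thick; origin at its underside

How it is judged:
By the outcome, as a careful person would: the job done as asked, in the order asked, and still so for the second after the job is handed in, with the robot touching nothing.
It also fails if it takes over 34 s, if anything falls off the work surface, if the arm or the gripper's body presses on something with over 40 N, if the wrist force passes 120 N, or if a joint passes its speed limit or range.

ROBOT

A 6-joint arm with a two-finger parallel gripper is mounted at the origin on the work surface; the furniture and walls round the work are solid. World frame = base frame: x ahead of the robot, y to its left, z up, the work surface at z = 0. Lengths are in m, angles in rad, forces in N, time in s.
With the tool pointing down it reaches from about 0.35 to 0.775 m from the base axis. Payload 5.5 kg.
Tool frame: the origin (TCP) lies at the very end of the fingers, on their centre line; the grasp point (between the pads) lies 19 mm behind it; x points along the fingers, y is the direction in which the jaws open and shut, and the axes are right-handed (so a half turn about x gives the same grasp; the last joint's range is limited). The gripper opens to 85 mm and grips with 20 to 120 N. Pads are 22 mm wide; open, the fingers measure 114 mm over their backs; the gripper's body (76 mm by 85 mm) begins 54 mm behind the grasp point. The pads swing forward as they close: fully open they stand 13 mm farther back than shut.
Start: joints at [1.18, 0.313, 0.046, 1.304, 0, 1.431], TCP at [0.143, 0.557, 0.231] pointing down, gripper open.
Joint ranges: [-2.76, 2.76], [-0.86, 1.69], [-1.03, 1.26], [-2.2, 2.34], [-1.47, 1.5], [-3.14, 3.14]. Speed limits (rad/s): [2.57, 2.57, 3.14, 3.14, 3.14, 3.14].

INTERFACE

Orientations are given as a unit quaternion [w, x, y, z].
In Python, from plant import bot gives the robot as it stands.
- The arm moves only by the shell command python3 -m jog 'ROWS' [OPENING]. ROWS is a JSON object of lists of equal length, an entry for each row: "dp": the shift along the tool's x, y, z in m, a list of three; "turn": the turn, a rotation vector about the tool's x, y, z in rad, a list of three. A call has 1 to 8 rows; each row shifts and turns the commanded pose from where the row before left it, along the tool's axes as they then stand; what a row does not reach is not made up. A row lasts 1/8 s, in which the tool goes at most 62.5 mm and 10.7 degrees, less where a joint would pass 70% of its speed; a pose out of reach is approached as far as the arm can. A call with a gripper value outside its range is refused whole. OPENING is the finger opening in m, from 0 to 0.0854, set as the call begins (- or left out, the last holds). The fingers move at their own pace and stop on an object; the grip force is fixed at half the most. Time passes only in rows, so rows that do not move let the fingers close. It gives the time, the measured TCP pose, the force and the opening at its end, in the units of the state.
- bot.sense(): the state, without advancing time (a new reading comes with each control period).
- bot.camera(name): name is "side" or "top" or "wrist"; returns (picture, depth): 480x640x3 uint8, red, green, blue; 480x640 float32, m along the optical axis (not along the pixel's ray), 0 where there is no reading.
- bot.camera_params(name): a dict with "fx", "fy", "cx", "cy" (pixels), "pose" (4x4, takes a point from camera to world coordinates). Camera axes: x right, y down, z forward; pixel columns grow to the right and rows downward; lengths in m; the calibration is good to about 2 mm. A picture is of the moment at which its call begins: read the wrist's pose just before it. camera_params takes no time and is no camera call; for the wrist camera it gives the pose at the moment of the call.
- bot.finish_job(): hands the job in, once; it reports no verdict.
The state is a dict: "time_s": time; "q": joint angles; "qvel": joint speeds; "joint_efforts": joint torques, N m; "eef_pos": TCP position; "tcp_rot": TCP orientation; "contact_force": force on the tool from outside, world axes, zero at the start; "wrist_torque": the same for the moment, N m; "finger_gap": finger opening in m.
Only numpy, scipy, OpenCV 4.12 (cv2) and the standard library are available. Lean on these libraries where they do the work, as an engineer would, in place of code of your own. Each camera call takes 0.05 s, during which the arm holds its last target.

## Working session

There is one attempt and no reset: what is moved stays moved. The work goes in short steps, Python scripts to look and compute and a shell command to move; the robot and the scene stay as the last step left them, time stands still between calls to the robot, and variables do not carry over. Pictures are saved under pics/ and viewed, and the job is handed in when it is done.

```bash
mkdir -p pics; ls
python3 - <<'E'
from plant import bot
import cv2, numpy as np
s=bot.sense(); print({k:np.round(v,3).tolist() for k,v in s.items()})
for n in ("side","top"):
    p,d=bot.camera(n); c=bot.camera_params(n)
    np.savez(f"{n}0.npz",p=p,d=d,K=[c["fx"],c["fy"],c["cx"],c["cy"]],T=c["pose"])
    cv2.imwrite(f"pics/{n}0.png",p[...,::-1]); print(n,np.round(c["pose"],3).tolist(),c["fx"])
E
```

```text
pics
{'time_s': 0.0, 'q': [1.18, 0.314, 0.045, 1.304, -0.0, 1.431], 'qvel': [0.001, -0.002, -0.001, -0.002, -0.001, 0.0], 'joint_efforts': [0.0, -48.063, 29.853, 0.019, 0.0, 0.0], 'eef_pos': [0.143, 0.557, 0.23], 'tcp_rot': [0.701, 0.088, 0.702, -0.089], 'contact_force': [1.265, -0.581, 0.318], 'wrist_torque': [0.015, -0.024, -0.007], 'finger_gap': 0.085}
side [[0.997, -0.019, 0.078, 0.474], [-0.08, -0.349, 0.934, -1.015], [0.01, -0.937, -0.349, 0.447], [0.0, 0.0, 0.0, 1.0]] 558.5848585982176
top [[-0.027, -0.993, 0.113, 0.454], [-1.0, 0.026, -0.008, -0.061], [0.005, -0.114, -0.994, 0.914], [0.0, 0.0, 0.0, 1.0]] 442.01601458511027
```

View pics/side0.png

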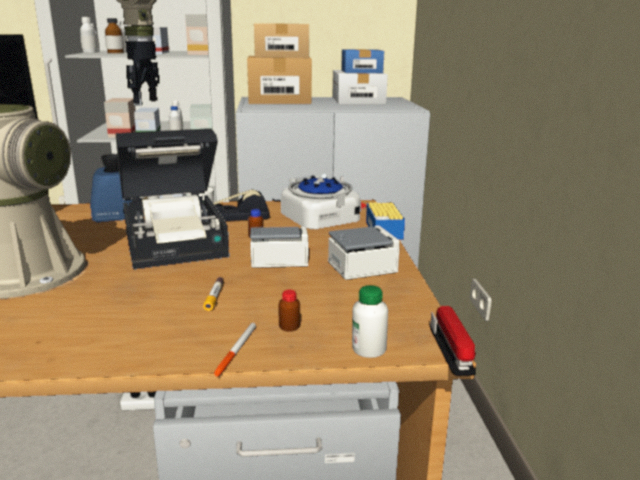

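View pics/top0.png

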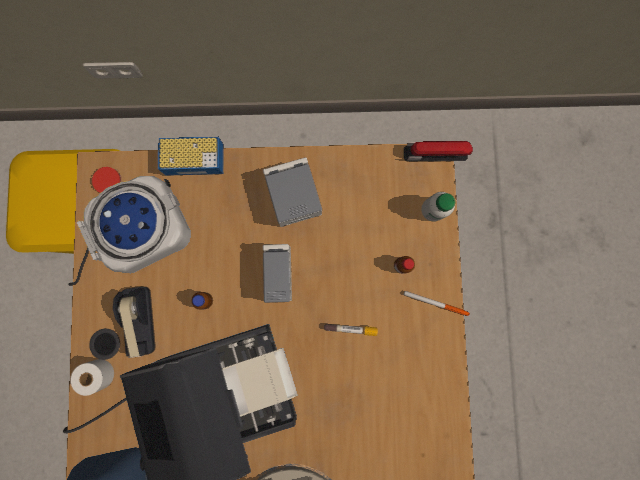

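The top view shows the wide unit farther away, with its lid around (293,193) and its front edge around (297,217). The narrow unit is nearer the robot, around (277,272). I'll measure both next.

```bash
cat > h.py <<'E'
import numpy as np, cv2
def pts(f):
    z=np.load(f); d=z["d"]; fx,fy,cx,cy=z["K"]; v,u=np.mgrid[:480,:640]
    P=np.stack([(u-cx)/fx*d,(v-cy)/fy*d,d],-1)@z["T"][:3,:3].T+z["T"][:3,3]
    P[d==0]=np.nan
    return z["p"],P
E
python3 - <<'E'
from h import *
for n in("top","side"):
    p,P=pts(n+"0.npz")
    im=p.astype(int); 
    for nm,(x0,x1,y0,y1) in dict(wide=(.5,.75,-.08,.1),narrow=(.33,.52,-.06,.1)).items():
        m=(P[...,2]>.055)&(P[...,2]<.08)&(P[...,0]>x0)&(P[...,0]<x1)&(P[...,1]>y0)&(P[...,1]<y1)
        Q=P[m]
        if len(Q)<20: print(n,nm,len(Q));continue
        r=cv2.minAreaRect((Q[:,:2]*1000).astype(np.float32)); print(n,nm,len(Q),"zmed",np.median(Q[:,2]).round(4),"rect",np.round(r[0],1),np.round(r[1],1),round(r[2],1)); print(np.round(cv2.boxPoints(r),1).tolist())
p,P=pts("top0.npz"); cv2.imwrite("pics/topz.png",cv2.resize(p[140:320,220:370,::-1],None,fx=3.3,fy=3.3,interpolation=cv2.INTER_CUBIC))
p,P=pts("side0.npz"); cv2.imwrite("pics/sidez.png",cv2.resize(p[200:300,230:420,::-1],None,fx=4,fy=4,interpolation=cv2.INTER_CUBIC))
E
```

```text
top wide 3117 zmed 0.0686 rect [606.2 -19.7] [113.  213.9] 89.2
[[498.3999938964844, -74.5999984741211], [712.2999877929688, -77.69999694824219], [714.0, 35.29999923706055], [500.0, 38.29999923706055]]
top narrow 2157 zmed 0.069 rect [424.3  41.7] [104.2 197.3] 84.0
[[320.79998779296875, 0.10000000149011612], [517.0, -20.299999237060547], [527.7999877929688, 83.30000305175781], [331.6000061035156, 103.69999694824219]]
side wide 1468 zmed 0.0687 rect [607.3 -19.1] [214.  116.1] 0.7
[[499.6000061035156, 37.599998474121094], [501.0, -78.4000015258789], [715.0, -75.9000015258789], [713.5999755859375, 40.099998474121094]]
side narrow 1099 zmed 0.0687 rect [425.2  41.3] [102.7 197.5] 84.0
[[321.70001220703125, 0.5], [518.0999755859375, -20.100000381469727], [528.7999877929688, 82.0999984741211], [332.29998779296875, 102.5999984741211]]
```

Run:
```python
from h import *
p,P=pts("top0.npz")
for v,u in [(272,277),(193,293),(217,297),(205,440),(300,202),(170,195),(160,120),(220,130),(260,275),(350,270),(420,200),(380,180)]: print(u,v,P[v,u].round(3))
```

```text
277 272 [0.488 0.011 0.069]
293 193 [ 0.64  -0.023  0.07 ]
297 217 [ 0.594 -0.029  0.065]
440 205 [ 0.605 -0.3    0.095]
202 300 [0.439 0.156 0.06 ]
195 170 [0.702 0.178 0.032]
120 160 [ 0.737  0.346 -0.   ]
130 220 [0.592 0.282 0.094]
275 260 [0.511 0.015 0.068]
270 350 [0.342 0.027 0.064]
200 420 [0.269 0.112 0.243]
180 380 [0.326 0.142 0.244]
```

Run:
```python
from h import *
for n in("top","side"):
    p,P=pts(n+"0.npz"); hs=cv2.cvtColor(p,cv2.COLOR_RGB2HSV)
    for nm,(x0,x1,y0,y1,z0) in dict(wide=(.56,.72,-.085,.04,.06),narrow=(.41,.56,-.03,.05,.06)).items():
        m=(P[...,2]>z0)&(P[...,2]<.08)&(P[...,0]>x0)&(P[...,0]<x1)&(P[...,1]>y0)&(P[...,1]<y1)
        k,l,st,_=cv2.connectedComponentsWithStats(m.astype(np.uint8)); i=1+st[1:,4].argmax(); m=l==i
        for lab,mm in (("unit",m),("lid",m&(hs[...,2]<170))):
            Q=P[mm]; r=cv2.minAreaRect((Q[:,:2]*1000).astype(np.float32)); print(n,nm,lab,len(Q),Q[:,2].mean().round(4),np.round(r[0],1),np.round(r[1],1),round(r[2],1),np.round(cv2.boxPoints(r)).tolist())
```

```text
top wide unit 2546 0.0686 [648.9 -20.7] [111.3  90. ] 15.0 [[583.0, 8.0], [607.0, -79.0], [714.0, -50.0], [691.0, 37.0]]
top wide lid 2372 0.0686 [648.9 -20.7] [111.3  90. ] 15.0 [[583.0, 8.0], [607.0, -79.0], [714.0, -50.0], [691.0, 37.0]]
top narrow unit 1496 0.0686 [486.9  13.4] [ 50.1 110.9] 89.9 [[431.0, -11.0], [542.0, -12.0], [542.0, 38.0], [431.0, 39.0]]
top narrow lid 1398 0.0686 [486.9  13.4] [ 50.1 110.9] 89.9 [[431.0, -11.0], [542.0, -12.0], [542.0, 38.0], [431.0, 39.0]]
side wide unit 1132 0.0683 [650.5 -20.3] [111.5  95.6] 16.9 [[583.0, 9.0], [611.0, -82.0], [718.0, -50.0], [690.0, 42.0]]
side wide lid 1029 0.0684 [646.6 -20.3] [103.2  96.8] 15.0 [[584.0, 13.0], [609.0, -80.0], [709.0, -54.0], [684.0, 40.0]]
side narrow unit 662 0.0679 [489.5  12.3] [ 52.3 110.8] 89.5 [[434.0, -13.0], [545.0, -14.0], [545.0, 38.0], [434.0, 39.0]]
side narrow lid 599 0.068 [485.   12.3] [ 52.3 101.9] 89.5 [[434.0, -13.0], [536.0, -14.0], [536.0, 38.0], [434.0, 39.0]]
```

View pics/topz.png

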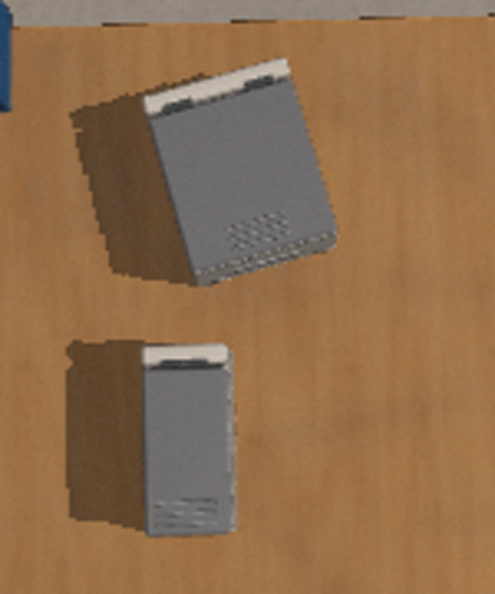

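View pics/sidez.png

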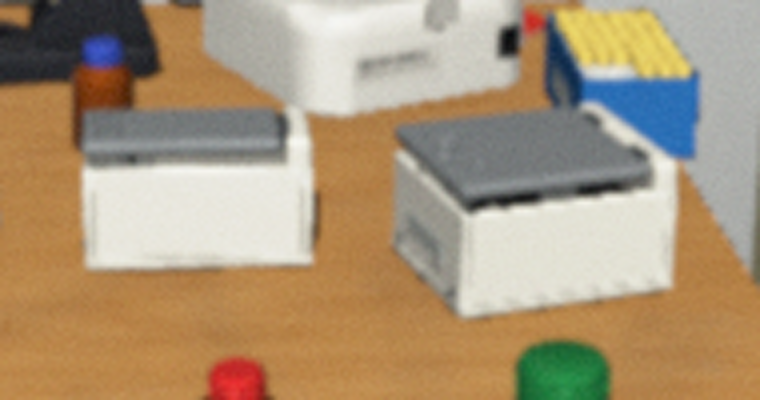

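The top zoom shows the wide unit's front edge from (200,280) to (335,240), with its hinge strip at the back. Both views agree: top height is 0.0685, the footprint is 111x90 mm, yaw is about 15°, and the centre is (0.649,-0.021). That puts the press point near (0.608,-0.032). Now I'll work out the approach and the clearances.

Run:
```python
from h import *
from plant import bot
from scipy.spatial.transform import Rotation as R
s=bot.sense(); R0=R.from_quat(s["tcp_rot"],scalar_first=True).as_matrix(); print(R0.round(3))
t=np.array([.56,-.05,.20]); print("shift tool", (R0.T@(t-s["eef_pos"])).round(3))
c=bot.camera_params("wrist")["pose"]; print("cam in tool", (R0.T@(c[:3,3]-s["eef_pos"])).round(3), (R0.T@c[:3,:3]).round(2).tolist())
for n in("top","side"):
    p,P=pts(n+"0.npz"); 
    for x0 in np.arange(.1,.75,.1):
        row=[]
        for y0 in np.arange(-.4,.6,.1):
            m=(P[...,0]>x0)&(P[...,0]<x0+.1)&(P[...,1]>y0)&(P[...,1]<y0+.1); q=P[...,2][m]; row.append(round(float(np.nanmax(q)),2) if q.size else None)
        print(n,round(x0,1),row)
```

```text
[[-0.001  0.248  0.969]
 [-0.002  0.969 -0.248]
 [-1.    -0.002 -0.   ]]
shift tool [ 0.031 -0.484  0.555]
cam in tool [-0.143 -0.001 -0.073] [[0.0, -0.28, 0.96], [1.0, -0.0, -0.0], [0.0, 0.96, 0.28]]
top 0.1 [0.01, 0.01, 0.01, 0.02, 0.25, 0.25, 0.19, 0.11, 0.05, None]
top 0.2 [0.01, 0.01, 0.01, 0.08, 0.25, 0.25, 0.21, 0.05, 0.05, None]
top 0.3 [0.02, 0.01, 0.02, 0.07, 0.25, 0.25, 0.22, 0.06, 0.05, None]
top 0.4 [0.02, 0.07, 0.01, 0.07, 0.07, 0.07, 0.07, 0.07, 0.01, None]
top 0.5 [0.1, 0.08, 0.01, 0.07, 0.07, 0.07, 0.1, 0.1, 0.01, -0.26]
top 0.6 [0.1, 0.1, 0.01, 0.07, 0.07, 0.03, 0.1, 0.1, 0.01, -0.26]
top 0.7 [0.05, 0.05, 0.01, 0.07, 0.01, 0.06, 0.06, 0.01, 0.01, -0.26]
side 0.1 [0.0, 0.0, 0.0, 0.29, 0.27, 0.25, 0.18, 0.15, 0.35, 0.5]
side 0.2 [0.0, 0.0, 0.0, 0.08, 0.25, 0.25, 0.2, 0.05, None, None]
side 0.3 [0.01, 0.0, 0.02, 0.07, 0.25, 0.25, 0.2, 0.06, 0.05, None]
side 0.4 [0.01, 0.06, 0.0, 0.07, 0.07, 0.06, 0.07, 0.07, 0.01, None]
side 0.5 [0.1, 0.07, 0.0, 0.07, 0.07, 0.06, 0.1, 0.1, 0.01, None]
side 0.6 [0.1, 0.1, 0.0, 0.07, 0.07, 0.08, 0.1, 0.1, None, None]
side 0.7 [0.05, 0.05, 0.0, 0.07, 0.07, 0.05, 0.05, 0.01, 0.0, None]
```

```bash
python3 -m jog '{"dp":[[-0.02,0,0.05],[-0.02,0,0.05],[-0.02,0,0.05],[0,-0.04,0.04],[0,-0.04,0.04],[0,-0.04,0.04],[0,-0.04,0.04],[0,-0.04,0.04]],"turn":[[0,0,0],[0,0,0],[0,0,0],[0,0,0],[0,0,0],[0,0,0],[0,0,0],[0,0,0]]}' 0
```

```text
time_s: 1.1
eef_pos: [0.4326, 0.2747, 0.291]
tcp_rot: [0.701, 0.088, 0.702, -0.088]
contact_force: [0.4, 0.2, 0.0]
finger_gap: 0.0002
```

```bash
python3 -m jog '{"dp":[[0,-0.05,0.03],[0,-0.05,0.03],[0,-0.05,0.03],[0,-0.05,0.03],[0,-0.05,0.03],[0,-0.03,0.02],[0,0,0],[0,0,0]],"turn":[[0,0,0],[0,0,0],[0,0,0],[0,0,0],[0,0,0],[-0.17,0,0],[-0.17,0,0],[-0.17,0,0]]}' 0
```

```text
time_s: 2.1
eef_pos: [0.5271, -0.0378, 0.2906]
tcp_rot: [0.701, -0.093, 0.701, 0.093]
contact_force: [-0.3, 0.3, 0.2]
finger_gap: 0.0002
```

```bash
python3 -m jog '{"dp":[[0,0,0],[0,0,0]],"turn":[[0,0,0],[0,0,0]]}'
python3 - <<'E'
from plant import bot
from h import *
from scipy.spatial.transform import Rotation as R
s=bot.sense(); c=bot.camera_params("wrist"); p,d=bot.camera("wrist")
np.savez("wrist1.npz",p=p,d=d,K=[c["fx"],c["fy"],c["cx"],c["cy"]],T=c["pose"]); cv2.imwrite("pics/wrist1.png",p[...,::-1])
print(s["time_s"],s["eef_pos"],s["finger_gap"],R.from_quat(s["tcp_rot"],scalar_first=True).as_matrix().round(3).tolist())
_,P=pts("wrist1.npz")
m=(P[...,2]>.06)&(P[...,2]<.08)&(P[...,0]>.56)&(P[...,0]<.73)&(P[...,1]>-.1)&(P[...,1]<.05)
k,l,st,_=cv2.connectedComponentsWithStats(m.astype(np.uint8)); m=l==1+st[1:,4].argmax()
Q=P[m]; r=cv2.minAreaRect((Q[:,:2]*1000).astype(np.float32)); print(len(Q),np.median(Q[:,2]),r,np.round(cv2.boxPoints(r)).tolist())
E
```

```text
time_s: 2.35
eef_pos: [0.5272, -0.0368, 0.2911]
tcp_rot: [0.701, -0.09, 0.701, 0.091]
contact_force: [-0.6, 0.1, 0.0]
finger_gap: 0.0001
2.35 [ 0.52719985 -0.03683408  0.29109517] 7.329541501401919e-05 [[-0.0, -0.254, 0.967], [0.0, 0.967, 0.254], [-1.0, 0.0, -0.0]]
2429 0.06904511927502355 ((638.1712036132812, -21.807212829589844), (90.5071029663086, 89.75601196289062), 14.951972961425781) [[583.0, 10.0], [606.0, -77.0], [693.0, -53.0], [670.0, 33.0]]
```

View pics/wrist1.png

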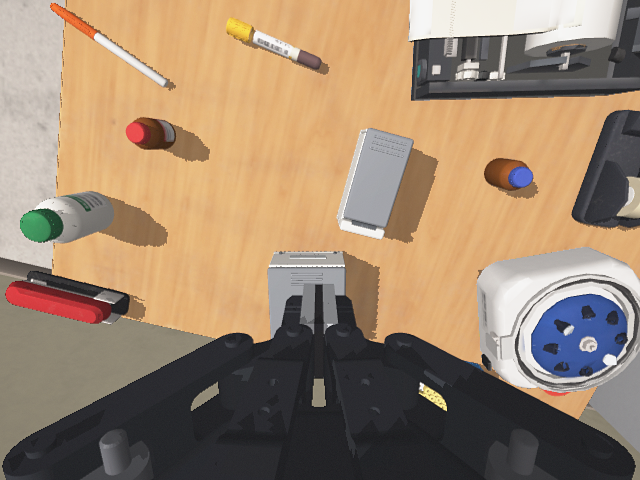

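The wrist view is upside down, with the robot toward the top. The lid's front edge is at row 267 with the ridges just below it, around (306,280). The fingertips at (318,290) hide part of it. Next I'll locate the ridges.

Run:
```python
from h import *
p,P=pts("wrist1.npz")
u=np.array([.966,.259]); o=np.array([.649,-.021])
for v in range(246,300,2):
    q=P[v,292]; print(v,q.round(4),"from front",((q[:2]-o)@u*1000+55).round(1),p[v,292])
cv2.imwrite("pics/w1z.png",cv2.resize(p[235:340,250:370,::-1],None,fx=5,fy=5,interpolation=cv2.INTER_CUBIC))
```

```text
246 [ 0.5955 -0.0547  0.0012] from front -5.4 [219 166 114]
248 [ 0.5982 -0.0541  0.0012] from front -2.6 [221 170 117]
250 [ 6.011e-01 -5.340e-02  5.000e-04] from front 0.4 [221 170 116]
252 [ 0.6014 -0.0528  0.0075] from front 0.8 [196 194 191]
254 [ 0.6011 -0.0522  0.0163] from front 0.6 [167 163 159]
256 [ 0.6003 -0.0517  0.0259] from front 0.0 [133 134 134]
258 [ 0.6006 -0.0511  0.0324] from front 0.4 [218 217 217]
260 [ 0.6008 -0.0506  0.0387] from front 0.8 [172 167 162]
262 [ 0.6013 -0.0501  0.0442] from front 1.4 [173 168 163]
264 [ 0.601  -0.0496  0.0515] from front 1.3 [190 185 179]
266 [ 0.602  -0.049   0.0554] from front 2.3 [254 252 250]
268 [ 0.5992 -0.0487  0.0687] from front -0.3 [139 140 145]
270 [ 0.6013 -0.0481  0.0693] from front 1.9 [163 164 168]
272 [ 0.6033 -0.0476  0.0703] from front 4.0 [159 159 164]
274 [ 0.6062 -0.047   0.0691] from front 6.9 [173 174 179]
276 [ 0.6089 -0.0464  0.0683] from front 9.6 [165 167 170]
278 [ 0.6107 -0.0459  0.0695] from front 11.6 [150 151 156]
280 [ 0.6133 -0.0453  0.0691] from front 14.3 [144 144 149]
282 [ 0.6159 -0.0447  0.0686] from front 16.9 [159 160 164]
284 [ 0.6178 -0.0442  0.0698] from front 18.9 [165 166 170]
286 [ 0.6207 -0.0435  0.0688] from front 21.8 [164 166 170]
288 [ 0.6234 -0.0429  0.0682] from front 24.6 [164 165 170]
290 [ 0.6264 -0.0423  0.0669] from front 27.7 [165 165 170]
292 [ 0.628  -0.0418  0.0689] from front 29.3 [163 166 170]
294 [ 0.6305 -0.0412  0.0686] from front 31.9 [158 160 164]
296 [ 0.5213 -0.0498  0.3001] from front -75.8 [33 34 39]
298 [ 0.5215 -0.0496  0.3017] from front -75.6 [45 44 48]
```

View pics/w1z.png

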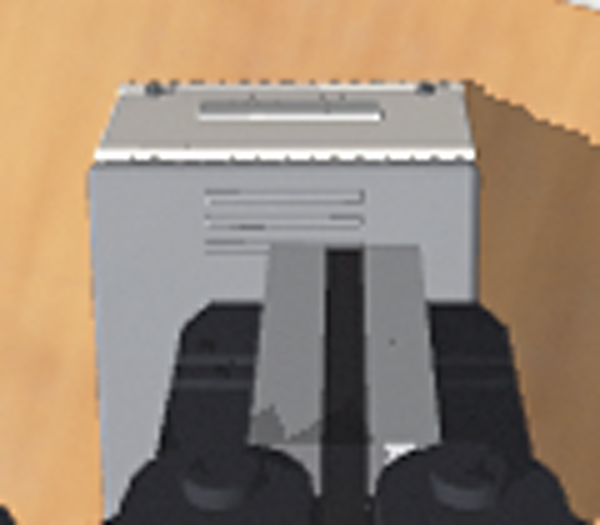

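```bash
python3 -m jog '{"dp":[[0.03,-0.008,0.039],[0.03,-0.008,0.039],[0.04,0,0],[0.04,0,0],[0.03,0,0],[0.02,0,0],[0,0,0],[0,0,0]],"turn":[[0,0,0],[0,0,0],[0,0,0],[0,0,0],[0,0,0],[0,0,0],[0,0,0],[0,0,0]]}' 0
python3 - <<'E'
from plant import bot
from h import *
c=bot.camera_params("wrist"); p,d=bot.camera("wrist")
cv2.imwrite("pics/wrist2.png",p[...,::-1])
print(bot.sense()["contact_force"])
p,d=bot.camera("side"); cv2.imwrite("pics/side2.png",cv2.resize(p[160:300,220:420,::-1],None,fx=4,fy=4,interpolation=cv2.INTER_CUBIC))
E
```

```text
time_s: 3.4
eef_pos: [0.6074, -0.0324, 0.1022]
tcp_rot: [0.702, -0.091, 0.701, 0.091]
contact_force: [-0.2, -0.2, 0.3]
finger_gap: -0.0001
[0.18706593 0.74634483 0.18255991]
```

View pics/side2.png

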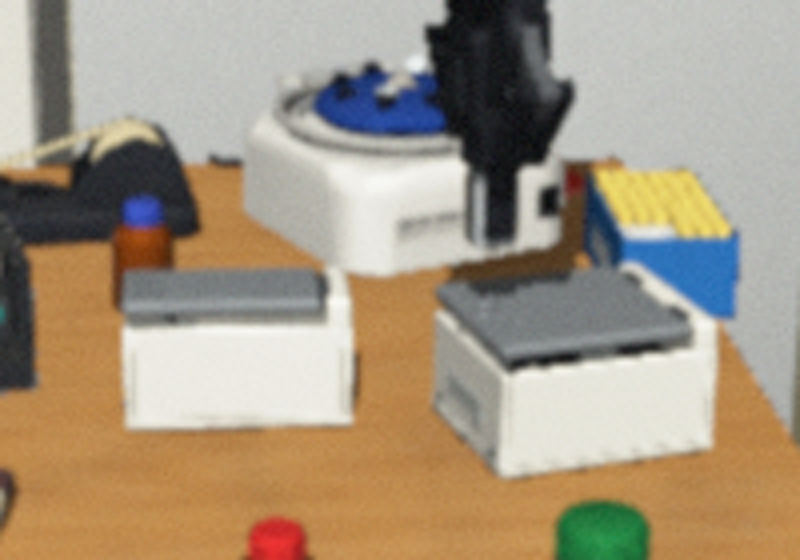

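View pics/wrist2.png

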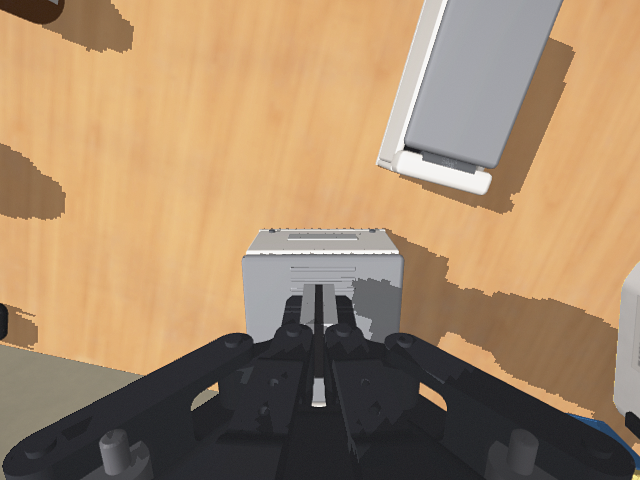

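The wrist view shows the tip at about (319,285), centred over the ridges. The side view shows it about 3 cm above the lid near the front. The narrow unit is clear, so I'll descend.

```bash
python3 -m jog '{"dp":[[0.02,0,0],[0.01,0,0],[0,0,0],[0.001,0,0],[0.001,0,0],[0.001,0,0]],"turn":[[0,0,0],[0,0,0],[0,0,0],[0,0,0],[0,0,0],[0,0,0]]}'
```

```text
time_s: 4.25
eef_pos: [0.6071, -0.0325, 0.0686]
tcp_rot: [0.701, -0.091, 0.701, 0.091]
contact_force: [0.5, 0.4, -0.2]
finger_gap: -0.0
```

```bash
python3 -m jog '{"dp":[[0.001,0,0],[0.001,0,0],[0.001,0,0],[0.001,0,0],[0.001,0,0]],"turn":[[0,0,0],[0,0,0],[0,0,0],[0,0,0],[0,0,0]]}'; python3 -m jog '{"dp":[[0,0,0]],"turn":[[0,0,0]]}'
```

```text
time_s: 4.88
eef_pos: [0.607, -0.0325, 0.0633]
tcp_rot: [0.701, -0.091, 0.701, 0.091]
contact_force: [-0.3, -0.3, 2.7]
finger_gap: -0.0
time_s: 5.0
eef_pos: [0.6069, -0.0325, 0.0632]
tcp_rot: [0.701, -0.091, 0.701, 0.091]
contact_force: [-0.0, -0.7, 3.3]
finger_gap: -0.0003
```

In contact at 3 N, with the lid moving. I'll carry on to the stop.

```bash
python3 -m jog '{"dp":[[0.001,0,0],[0.001,0,0],[0,0,0]],"turn":[[0,0,0],[0,0,0],[0,0,0]]}'; python3 -m jog '{"dp":[[0.0005,0,0],[0,0,0]],"turn":[[0,0,0],[0,0,0]]}'
```

```text
time_s: 5.38
eef_pos: [0.607, -0.0325, 0.0612]
tcp_rot: [0.701, -0.091, 0.701, 0.091]
contact_force: [0.5, 0.0, 2.8]
finger_gap: -0.0001
time_s: 5.62
eef_pos: [0.607, -0.0325, 0.0609]
tcp_rot: [0.701, -0.091, 0.701, 0.091]
contact_force: [0.4, -0.7, 3.2]
finger_gap: -0.0003
```

```bash
python3 -m jog '{"dp":[[0.0007,0,0],[0,0,0]],"turn":[[0,0,0],[0,0,0]]}'; python3 -m jog '{"dp":[[0.0007,0,0],[0,0,0]],"turn":[[0,0,0],[0,0,0]]}'
```

```text
time_s: 5.88
eef_pos: [0.607, -0.0325, 0.0606]
tcp_rot: [0.701, -0.091, 0.701, 0.091]
contact_force: [-0.4, 0.5, 6.5]
finger_gap: 0.0002
time_s: 6.12
eef_pos: [0.6071, -0.0325, 0.0603]
tcp_rot: [0.702, -0.091, 0.701, 0.091]
contact_force: [-1.7, -0.6, 8.1]
finger_gap: -0.0004
```

The force is climbing, which means the stop (about 7.5 mm of travel). One small extra push, a short hold, then I draw back quickly.

```bash
python3 -m jog '{"dp":[[0.0007,0,0],[0,0,0]],"turn":[[0,0,0],[0,0,0]]}'; python3 -m jog '{"dp":[[-0.04,0,-0.01],[-0.04,0,-0.045],[-0.04,0,-0.045],[-0.03,0,-0.03],[0,0,0],[0,0,0],[0,0,0],[0,0,0]],"turn":[[0,0,0],[0,0,0],[0,0,0],[0,0,0],[0,0,0],[0,0,0],[0,0,0],[0,0,0]]}'
python3 -m jog '{"dp":[[0,0,0],[0,0,0],[0,0,0],[0,0,0],[0,0,0],[0,0,0]],"turn":[[0,0,0],[0,0,0],[0,0,0],[0,0,0],[0,0,0],[0,0,0]]}'
python3 - <<'E'
from plant import bot
from h import *
for n in("side","top"):
    p,d=bot.camera(n);c=bot.camera_params(n); np.savez(f"{n}3.npz",p=p,d=d,K=[c["fx"],c["fy"],c["cx"],c["cy"]],T=c["pose"])
    s=p[160:300,220:420] if n=="side" else p[130:320,190:400]
    cv2.imwrite(f"pics/{n}3.png",cv2.resize(s[...,::-1],None,fx=3,fy=3,interpolation=cv2.INTER_CUBIC))
E
```

```text
time_s: 6.38
eef_pos: [0.6071, -0.0325, 0.06]
tcp_rot: [0.702, -0.092, 0.701, 0.091]
contact_force: [-2.7, 0.3, 10.7]
finger_gap: -0.0
time_s: 7.38
eef_pos: [0.4811, -0.0654, 0.2073]
tcp_rot: [0.7, -0.091, 0.702, 0.092]
contact_force: [-0.1, -0.1, 0.2]
finger_gap: 0.0002
time_s: 8.12
eef_pos: [0.4812, -0.0658, 0.2088]
tcp_rot: [0.701, -0.091, 0.701, 0.091]
contact_force: [-0.6, 0.4, 0.1]
finger_gap: 0.0003
```

View pics/side3.png

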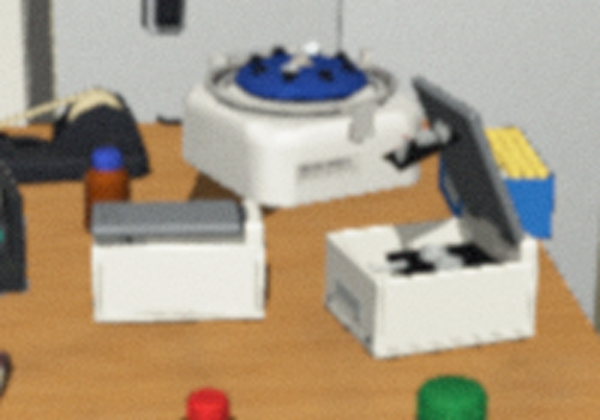

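View pics/top3.png

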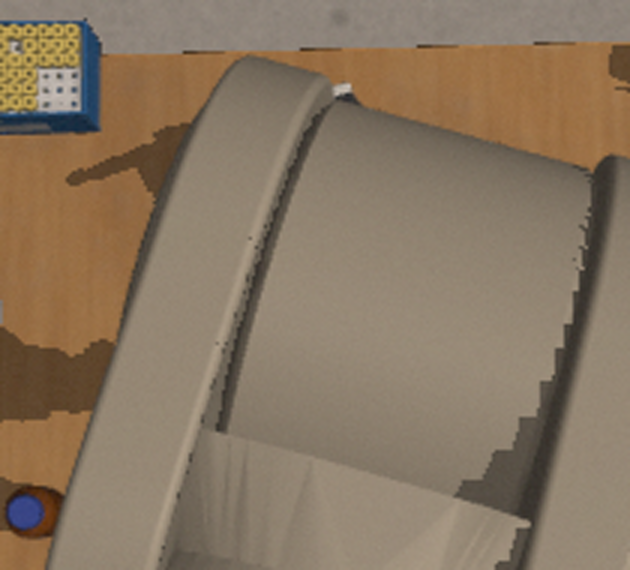

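The side view shows the wide lid standing open, at (460,160) in the crop, with the narrow lid shut at (170,220). The arm blocks the top view. I'll wait, then check that it holds and that nothing shifted.

```bash
python3 -m jog '{"dp":[[-0.03,0,0],[-0.03,0,0],[0,0,0],[0,0,0],[0,0,0],[0,0,0],[0,0,0],[0,0,0]],"turn":[[0,0,0],[0,0,0],[0,0,0],[0,0,0],[0,0,0],[0,0,0],[0,0,0],[0,0,0]]}'
python3 - <<'E'
from plant import bot
from h import *
for n in("side","wrist"):
    c=bot.camera_params(n);p,d=bot.camera(n); np.savez(f"{n}4.npz",p=p,d=d,K=[c["fx"],c["fy"],c["cx"],c["cy"]],T=c["pose"]); cv2.imwrite(f"pics/{n}4.png",p[...,::-1])
p0,P0=pts("side0.npz"); p3,P3=pts("side3.npz"); p,P=pts("side4.npz")
u=np.array([.966,.259]); hg=np.array([.649,-.021])+u*46
hg=np.array([.649,-.021])+u*.046; w=np.array([-.259,.966])
for nm,Q in(("3",P3),("4",P)):
    r=Q[...,:2]-hg; a=r@u; b=r@w
    m=(a>-.12)&(a<.01)&(abs(b)<.045)&(Q[...,2]>.09)&(Q[...,2]<.17)
    print(nm,m.sum(),"top z",np.nanmax(Q[m][:,2]).round(4), "slope",np.rad2deg(np.arctan2(Q[m][:,2]-.064,-a[m])).mean().round(1))
# side wall/front of units: image shift between before/after
for nm,(r0,r1,c0,c1) in dict(wide_lower=(252,282,325,402),narrow=(222,272,243,315)).items():
    s,_=cv2.phaseCorrelate(p0[r0:r1,c0:c1].mean(2).astype(np.float32),p[r0:r1,c0:c1].mean(2).astype(np.float32)); print(nm,np.round(s,2))
E
```

```text
time_s: 9.22
eef_pos: [0.4811, -0.0658, 0.2685]
tcp_rot: [0.701, -0.091, 0.701, 0.091]
contact_force: [0.3, -0.3, -0.2]
finger_gap: 0.0003
3 773 top z 0.1583 slope 61.2
4 773 top z 0.1585 slope 61.2
wide_lower [-0.06 -0.41]
narrow [ 0.06 -0.05]
```

View pics/side4.png

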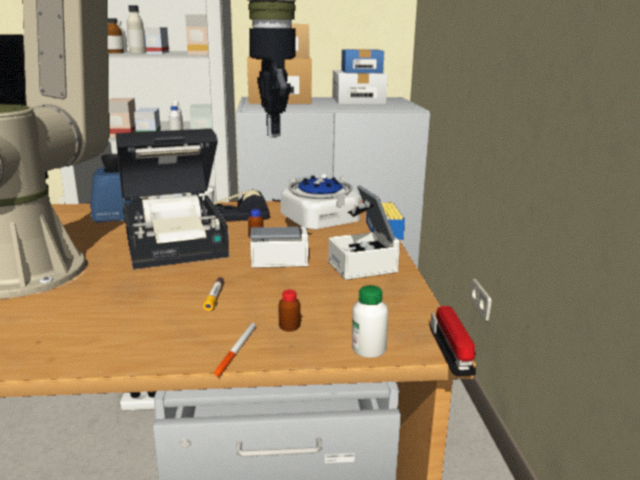

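View pics/wrist4.png

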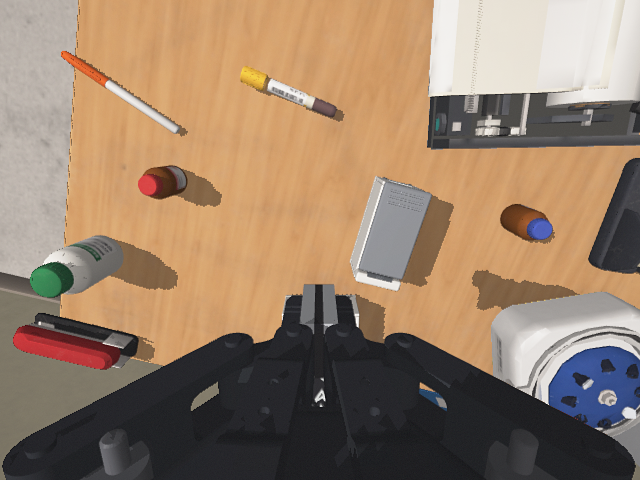

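The wide lid stands open at (377,215) in the side view and hasn't changed over the last second. The narrow unit at (279,247) is shut, and the other things are in place. The -0.41 px reading on the wide unit may come from the opened lid, so I'll check it again on its lower walls only.

Run:
```python
from h import *
a,P0=pts("side0.npz"); b,P=pts("side4.npz")
g=lambda x:x.mean(2).astype(np.float32)
A,B=g(a),g(b)
# ECC translation, lower walls
W=np.eye(2,3,dtype=np.float32); cc,W=cv2.findTransformECC(A[258:282,322:405],B[258:282,322:405],W,cv2.MOTION_TRANSLATION); print(cc,W[:,2])
R0=(slice(258,275),slice(335,395))
for Q in(P0,P):
    q=Q[R0].reshape(-1,3); q=q[(q[:,2]>.01)&(q[:,2]<.05)&(q[:,0]>.55)]; print(len(q),q.mean(0).round(4))
```

```text
0.999895703003323 [-0.00366934 -0.00530368]
873 [ 0.6477 -0.0625  0.0257]
871 [ 0.6476 -0.0625  0.0257]
```

The unit hasn't moved, so I'm handing the job in.

```bash
python3 -c "
from plant import bot
bot.finish_job()"
```

```text
the job is handed in; nothing more can be done
```

The wide unit's lid is standing open. I pressed it once on the ridges with the closed fingertips, about 7.5 mm down to the stop with 10.7 N at the end. I then drew back up and towards the robot, and the lid sprang up by itself.

Last checks before handing in:
- **Lid:** it stands open at about 61–66°, with its front edge near 0.158 m. Two side-camera measurements about a second apart agreed.
- **Wide unit:** it did not move. The first image check showed a 0.4 px vertical shift, but that area took in the opened lid. Repeated on the lower walls only, it showed under 0.01 px and 0.1 mm.
- **Narrow unit and other things:** the narrow lid is shut and its unit showed no shift (under 0.1 px). The other things look to be in their places in the side and wrist views, but I checked those by eye, not by measurement.
- **Robot:** it finished clear, with contact force near zero at about 9.3 s. The arm blocked the top camera after the press, so these checks come from the side and wrist cameras.

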